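# Strip a cooler stack and clamp its board

### The arm

A 6-joint arm with a two-finger parallel gripper is mounted at the origin on a cart in front of the work surface, level with it; the furniture and walls round the work are solid. World frame = base frame: x ahead of the robot, y to its left, z up, the work surface at z = 0. Lengths are in m, angles in rad, forces in N, time in s.
With the tool pointing down it reaches from about 0.275 to 0.975 m from the base axis. Payload 8.4 kg.
Tool frame: the origin (TCP) lies midway between the tips of the shut fingers; the grasp point (between the pads) lies r.grip_point_offset behind it (r.grip_point_offset is the distance from the TCP to the grasp point, in m); z points along the fingers, y is the line along which they close (so a half turn about z gives the same grasp; the last joint's range is limited). The gripper opens to 92 mm and grips with 3 to 60 N. Pads are 20 mm wide; open, the fingers measure 128 mm over their backs; the gripper's body (75 mm by 189 mm) begins 69 mm behind the grasp point.
Start: joints at [-1.244, 0.353, 1.633, -0, 1.155, -0.002], TCP at [0.202, -0.592, 0.193] pointing down, gripper open.
Joint ranges: [-2.63, 2.63], [-0.92, 2.1], [0.06, 2.66], [-1.3, 4.44], [0, 2.69], [-3.02, 3.02]. Speed limits (rad/s): [2.22, 2.22, 2.79, 3.14, 3.14, 3.14].

### API

Orientations are given as a unit quaternion [w, x, y, z].
In Python, from station import r gives the robot as it stands. Calls block until the motion is done:
- r.goto(position, orientation): joint-space move of the TCP to a pose.
- r.movel(position, orientation=None, max_speed=0.15, stop_force=None): straight line of the TCP; orientation=None keeps the orientation; max_speed is the mean speed in m/s. With stop_force (N) it stops when the force on the tool has changed by that much, and returns True; else False.
- r.goto_joints(angles): joint-space move.
- r.set_gripper(opening): finger opening in m; the grip force is fixed at half the most; returns when the fingers have stopped.
- r.pause(seconds).
- r.ik(position, orientation): joint angles nearest the present ones, or None.
- r.sense(): the state.
- r.capture(name): name is "scene" or "top" or "wrist"; returns the picture (400x640x3 uint8, red, green, blue); there is no depth.
- r.camera_info(name): a dict with "mtx" (3x3 intrinsics, pixels), "cam_to_world" (4x4, takes a point from camera to world coordinates); the wrist camera has in their place "T_tool_cam" (4x4, takes a point from camera to tool coordinates, whose origin is the TCP and whose axes are the flange's). Camera axes: x right, y down, z forward; pixel columns grow to the right and rows downward; lengths in m; the calibration is good to about 2 mm. A picture is of the moment at which its call begins: read the wrist's pose just before it. camera_info takes no time and is no camera call.
A pose or a line that the arm cannot do raises r.MotionError and nothing moves.
- r.sign_off(): hands the job in; it is judged then, once.
The state is a dict: "time": time; "joint_positions": joint angles; "joint_velocities": joint speeds; "joint_efforts": joint torques, N m; "ee_pos": TCP position; "tool_rot": TCP orientation; "contact_force": force on the tool from outside, world axes, zero at the start; "moment": the same for the moment, N m; "finger_gap": finger opening in m; "gripper_force": force on a finger pad.
Only numpy, scipy, OpenCV 4.12 (cv2) and the standard library are available. Lean on these libraries where they do the work, as an engineer would, in place of code of your own. Each camera call takes 0.05 s, during which the arm holds its last target. There are 200 camera calls.

### The job

Take the cooler stack apart from the top down and lay each part flat in its own place: first the black fan in the orange parts tray, then the heat sink in the white cleaning tray, then the copper plate in the recess of the pink foam pad, all square to their places. Last, lay the green board flat on the rods and ledges of the blue board clamp, centred between the ledges with its long side from jaw to jaw, and slide the jaw until the board is held snug between both jaws. Do not shove the solder spool about.

Things in the scene. Friction and masses are not known exactly. Their poses are not given: they have to be found in the camera images.
- fan: Small black cooling fan with a square frame, 36 x 36 x 28 mm high, hub and blades seen from above; top of the stack, loose on the fins between two low clips. Origin: centre of its underside; z up, x and y along its sides, parallel to the other stack parts' axes at the start.
- heat_sink: Silver heat sink, 40 (x) x 62 (y) x 24 mm high: 5 mm base with an open 8 mm slot in each short end, fins 40 x 40 mm in the middle, two thin clips at y = +-21 mm up to 27 mm. Lies on the copper plate, its slots round two upright 5 mm studs at y = +-26 mm of the stack (tips 14 mm above its underside): lift straight up. Origin: centre of the underside; y along its length, z up.
- copper_plate: Bare copper heat spreader, 52 (x) x 74 (y) x 8 mm thick, slots 8 mm wide in both short ends round the same two studs (tips 22 mm above its underside); lies on the green board and shows as a copper rim round the heat sink. Origin: centre of the underside; y along its length, z up.
- power_board: Green circuit board, 66 (x) x 84 (y) x 5 mm, 8 mm holes at y = +-26 mm over the studs (tips 27 mm above its underside). Bottom of the stack: lies on four rests 24 mm above the bench, on a fixed dark stand 54 x 92 mm with a plate 8 mm high, so its long edges are free to grip. Parts on its rim are under 3 mm high. Origin: centre of the underside; y along its length, z up.
- parts_tray: Shallow orange-yellow parts tray, 66 (x) x 88 (y) mm, rim 13 mm high, fixed. Inner floor 48 x 66 mm, 2 mm above the origin; the walls slope outward. Origin: centre of the underside; y along its length.
- wash_tray: Shallow white tray with a ribbed blue liner, 60 (x) x 82 (y) x 12 mm high, fixed: the cleaning tray. Walls 4 mm, inside 52 x 74 mm, floor 4 mm above the origin. Origin: centre of the underside; y along its length.
- foam_nest: Pink foam pad, 74 (x) x 96 (y) mm, fixed, with a recess 62 x 84 mm whose floor is 9 mm above the origin; rim 15 mm high, left open 54 mm wide in the middle of both long sides for the fingers. Origin: centre of the underside; y along its length.
- pcb_clamp: Blue board clamp, 102 x 160 x 39 mm, fixed. In its frame (mm; origin on the underside, z up): base plate 9 high; fixed jaw face at y 57, top z 36; two rods along y at x -24 and 36, tops z 22; two ledges x -30 to -19 and 30 to 41, y 5 to 55, tops z 23; end block y -78 to -64, top z 27. The board lies on rods and ledges, long side along y, its middle at x 6.
- pcb_clamp_jaw (a joint): Sliding jaw of the clamp (m): 0 shut, 0.035 fully open, starts at 0.028 to 0.035. In the clamp's frame x -20 to 32 mm, z 10 to 35 mm; at value q its face to the board is at y = -10 mm - q, its back at -26 mm - q. Pushed to +y it closes, with about 2 N of friction, and stays where left. With the board snug between both jaws it reads 0.017.
- solder_spool: Bystander: small pale spool of solder, 37 mm across, 31 mm high, loose on the bench near the clamp and the microscope. The spool's middle is 14 mm to -x and 7 mm to +y of the origin, in its own frame. Just right of it stands a fixed microscope, 0.41 m tall (x 0.32 to 0.67, y -0.28 to -0.04 m), between the arm's start and the work: pass over or round it.

How it is judged:
On the way, in this order (a step that is already met when the one before it is completed fails the run):
1. fan lies in the orange parts tray (horizontal distance between fan and parts_tray below 0.018 m and z of fan in the frame of parts_tray between -0.001 and 0.005 m and angle between fan's own z axis and vertical below 0.07 rad), for 0.2 s.
2. heat sink lies in the white cleaning tray (horizontal distance between heat_sink and wash_tray below 0.012 m and z of heat_sink in the frame of wash_tray between 0.001 and 0.007 m and angle between heat_sink's own z axis and vertical below 0.07 rad and angle between the y axis of heat_sink and the y axis of wash_tray, either way round below 0.3 rad), for 0.2 s.
3. copper plate lies in the foam recess (horizontal distance between copper_plate and foam_nest below 0.012 m and z of copper_plate in the frame of foam_nest between 0.006 and 0.012 m and angle between copper_plate's own z axis and vertical below 0.07 rad and angle between the y axis of copper_plate and the y axis of foam_nest, either way round below 0.3 rad), for 0.2 s.
4. board lies in the clamp and the jaw is closed up to it (x of power_board in the frame of pcb_clamp between -0.003 and 0.015 m and y of power_board in the frame of pcb_clamp between 0.009 and 0.02 m and z of power_board in the frame of pcb_clamp between 0.0195 and 0.0265 m and angle between power_board's own z axis and vertical below 0.07 rad and angle between the y axis of power_board and the y axis of pcb_clamp, either way round below 0.1 rad and value of joint pcb_clamp_jaw below 0.0205 m), for 0.2 s.
At the end, for the whole second after the job is handed in: Fan flat on the tray floor (18 mm of centre), heat sink flat on the cleaning tray's floor and copper flat in the foam recess (12 mm, 0.3 rad), board flat on the clamp's rods (x 6 +-9 mm, y 9 to 20 mm, 0.1 rad), jaw below 0.0205 m; all at rest (all of step 1 and all of step 2 and all of step 3 and all of step 4 and linear speed of each of fan, heat_sink, copper_plate, power_board below 0.02 m/s and angular speed of each of fan, heat_sink, copper_plate, power_board below 0.3 rad/s); the robot touches nothing.
It fails at once if the solder spool is shoved more than 30 mm (distance of solder_spool from where it was at the start of the episode above 0.03 m).
It also fails if it takes over 120 s, if anything falls off the work surface, if the arm or the gripper's body presses on something with over 40 N, if the wrist force passes 120 N, or if a joint passes its speed limit or range.

## Working session

There is one attempt and no reset: what is moved stays moved. The work goes in short steps, each a Python script; the robot and the scene stay as the last script left them, time stands still between calls to the robot, and variables do not carry over. Pictures are saved under pics/ and viewed, at most 14 in all, crops included, and the job is handed in when it is done.

```bash
ls; mkdir -p pics
python3 - <<'E'
from station import r
import cv2,numpy as np
for n in("scene","top"):
    cv2.imwrite(f"pics/{n}0.png",r.capture(n)[:,:,::-1]); c=r.camera_info(n); print(n,np.round(c["mtx"],1).tolist(),np.round(c["cam_to_world"],3).tolist())
c=r.camera_info("wrist");print(np.round(c["mtx"],1).tolist(),np.round(c["T_tool_cam"],3).tolist(),r.grip_point_offset)
s=r.sense();print(s["ee_pos"],s["tool_rot"],s["time"],s["finger_gap"])
E
```

```text
pics
scene [[434.9, 0.0, 321.2], [0.0, 434.9, 204.0], [0.0, 0.0, 1.0]] [[0.73, -0.463, 0.503, 0.091], [-0.684, -0.497, 0.535, -0.321], [0.002, -0.734, -0.679, 0.638], [0.0, 0.0, 0.0, 1.0]]
top [[405.3, 0.0, 318.0], [0.0, 405.3, 198.7], [0.0, 0.0, 1.0]] [[0.003, -0.981, 0.192, 0.356], [-1.0, -0.002, 0.005, 0.134], [-0.004, -0.192, -0.981, 0.924], [0.0, 0.0, 0.0, 1.0]]
[[337.2, 0.0, 325.1], [0.0, 337.2, 193.7], [0.0, 0.0, 1.0]] [[-0.001, -0.963, -0.271, 0.076], [1.0, -0.001, 0.001, 0.001], [-0.001, -0.271, 0.963, -0.192], [0.0, 0.0, 0.0, 1.0]] 0.0187
[ 0.20166649 -0.59110158  0.19247036] [-5.70334381e-04  9.86519379e-01  1.63643458e-01 -9.20286307e-05] 0.1 0.09214350586668603
```

View pics/scene0.png

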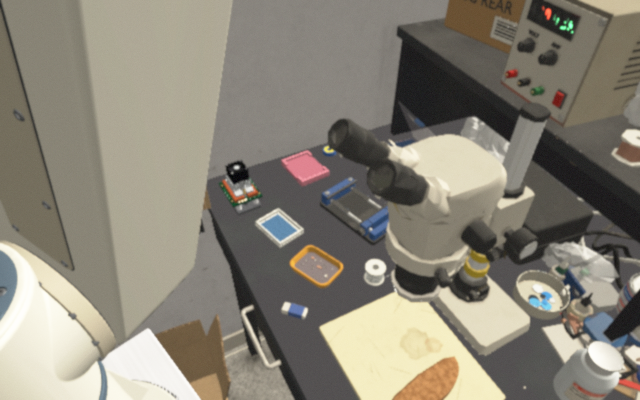

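View pics/top0.png

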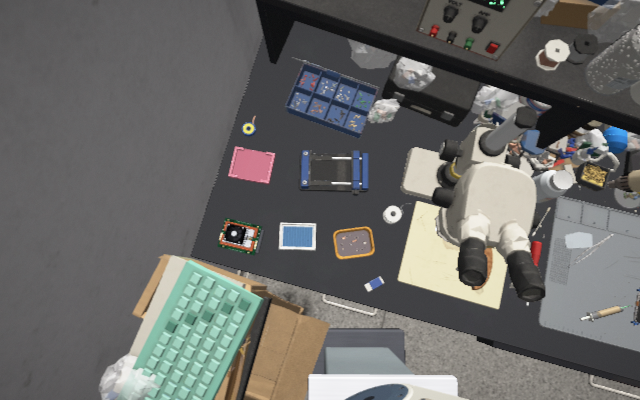

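The top view shows the stack at about (240,235), white tray (298,237), orange tray (354,243), pink foam (251,165), clamp (335,172) and spool (392,214). The scene view also has a grey pillar-like thing at upper left. I'll raise the arm and check whether it is part of the robot.

```bash
cat > h.py <<'E'
from station import r
import cv2,numpy as np
from scipy.spatial.transform import Rotation as R
def down(yaw):  # yaw of tool x axis; tool y = yaw-90deg
    return [0,np.cos(yaw/2),np.sin(yaw/2),0]
def snap(name):
    """picture, K, cam_to_world"""
    s=r.sense(); im=r.capture(name); c=r.camera_info(name); K=np.array(c["mtx"])
    if name=="wrist":
        q=s["tool_rot"]; T=np.eye(4); T[:3,:3]=R.from_quat([q[1],q[2],q[3],q[0]]).as_matrix(); T[:3,3]=s["ee_pos"]
        return im,K,T@np.array(c["T_tool_cam"])
    return im,K,np.array(c["cam_to_world"])
def ray(K,T,px):
    px=np.atleast_2d(px).astype(float); d=np.c_[px,np.ones(len(px))]@np.linalg.inv(K).T@T[:3,:3].T
    return T[:3,3],d
def plane(K,T,px,z):
    o,d=ray(K,T,px); return o+d*((z-o[2])/d[:,2])[:,None]
def tri(a,b):  # each (K,T,px): midpoint of closest approach and gap
    o1,d1=ray(*a);o2,d2=ray(*b);d1=d1[0];d2=d2[0]
    t=np.linalg.lstsq(np.c_[d1,-d2],o2-o1,rcond=None)[0]; p,q=o1+t[0]*d1,o2+t[1]*d2
    return (p+q)/2,np.linalg.norm(p-q)
def save(n,im): cv2.imwrite(f"pics/{n}.png",cv2.cvtColor(im,cv2.COLOR_RGB2BGR))
E
python3 - <<'E'
from h import *
im,K,T=snap("top")
for n,p,z in [("stack",(240,235),.05),("white",(298,237),.01),("orange",(354,243),.01),("pink",(251,165),.015),("clamp",(335,172),.03),("spool",(392,214),.03),("clampL",(303,172),.03),("clampR",(367,172),.03)]:
    print(n,np.round(plane(K,T,p,z),3))
s=r.sense(); p=s["ee_pos"]
r.movel([p[0],p[1],0.5])
r.goto([0.145,-0.425,0.52],s["tool_rot"])
for y in(0.3,0.35): print(r.ik([0.45,y,0.3],down(np.pi/2+0.6)))
print(r.ik([0.37,0.25,0.52],down(np.pi/2+0.6)))
save("scene1",snap("scene")[0]); print(r.sense()["time"],r.sense()["joint_positions"])
E
```

```text
stack [[0.447 0.307 0.05 ]]
white [[0.447 0.184 0.01 ]]
orange [[0.434 0.057 0.01 ]]
pink [[0.614 0.295 0.015]]
clamp [[0.593 0.1   0.03 ]]
spool [[ 0.497 -0.027  0.03 ]]
clampL [[0.593 0.173 0.03 ]]
clampR [[0.593 0.027 0.03 ]]
[ 5.85229099e-01  1.32950549e-01  1.68185733e+00 -4.44089210e-16
  1.32678477e+00 -1.47709010e-02]
[ 6.58411992e-01  1.82179880e-01  1.62321867e+00 -4.44089210e-16
  1.33619410e+00  5.84119918e-02]
[ 5.90854553e-01 -8.72815400e-02  1.45789204e+00 -4.44089210e-16
  1.77098216e+00 -9.14544698e-03]
3.1417 [-1.24533408e+00 -7.99102356e-02  1.45227964e+00 -5.47412357e-05
  1.77058454e+00 -3.34853368e-03]
```

View pics/scene1.png

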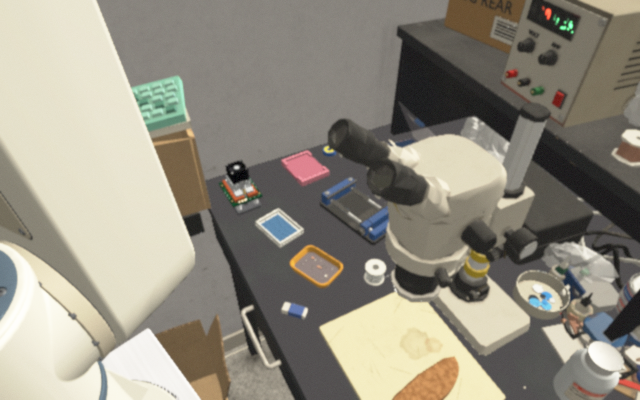

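The grey thing is the robot's own arm. Behind it is a tall cardboard box with a keyboard, whose top is at about z 0.28. It stands close to the stack, so I need its position as well. I'll pass over everything and survey with the wrist camera.

Run:
```python
from h import *
import pickle
from scipy.optimize import least_squares
r.goto([0.37,0.25,0.52],down(np.pi/2+0.6))
V={}
r.goto([0.45,0.24,0.38],down(np.pi/2)); r.pause(.2); V["A"]=snap("wrist")
r.goto([0.55,0.14,0.38],down(np.pi/2)); r.pause(.2); V["B"]=snap("wrist")
V["top"]=snap("top"); V["scene"]=snap("scene")
pickle.dump(V,open("v.pkl","wb")); save("A",V["A"][0]); save("B",V["B"][0])
D=[]
for x in(.4,.5,.6,.7):
  for z in(.05,.2,.35):
    q=r.ik([x,.1,z],down(np.pi/2)); D.append([np.hypot(x,.1),z,q[1],q[1]+q[2]])
D=np.array(D)
f=lambda p:np.r_[p[0]+p[1]*np.sin(D[:,2])+p[2]*np.sin(D[:,3]+p[4])-D[:,0], p[3]+p[1]*np.cos(D[:,2])+p[2]*np.cos(D[:,3]+p[4])-D[:,1]]
s=least_squares(f,[0,.4,.4,0,0]); print(s.x,s.cost, r.sense()["time"])
```

```text
[ 2.53488076e-06  5.68097985e-01  4.97749263e-01 -8.68970107e-02
  1.17799513e-01] 1.3168312067751042e-13 7.5833
```

View pics/A.png

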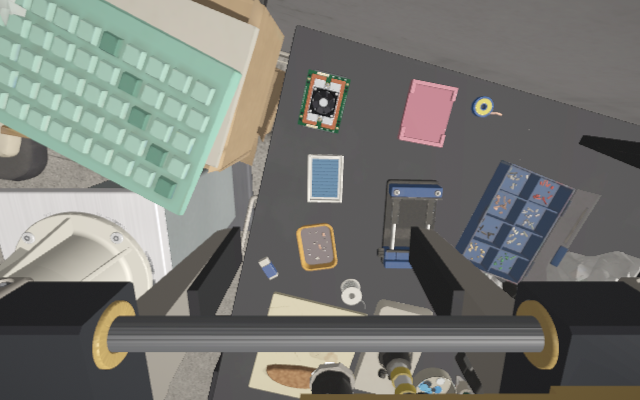

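View pics/B.png

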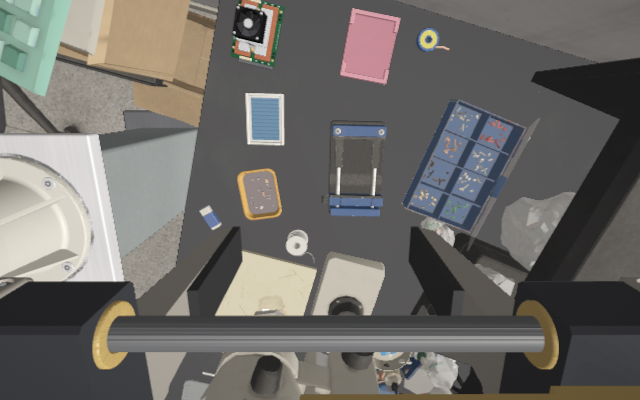

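In A the fan is at (324,102), white tray (325,178), orange tray (317,246), foam (429,113), clamp with its fixed jaw towards +y (415,191), and spool (350,292). The keyboard box is near the stack on the left, with corners at (240,70) and (180,213). Next I'll measure everything with masks and rays.

```bash
cat > det.py <<'E'
from h import *
RNG={"pink":((160,60,120),(179,255,255)),"orange":((12,140,120),(24,255,255)),"blue":((100,120,80),(112,255,255)),"copper":((4,100,60),(14,255,255)),"green":((45,80,30),(85,255,255)),"navy":((108,120,40),(122,255,200))}
def mask(im,c,roi):
    x,y,w,h=roi; m=np.zeros(im.shape[:2],np.uint8); hsv=cv2.cvtColor(im,cv2.COLOR_RGB2HSV)
    m[y:y+h,x:x+w]=cv2.inRange(hsv,*map(np.array,RNG[c]))[y:y+h,x:x+w]; return m
def rect(K,T,m,z):
    """min-area rectangle of mask pixels in world on plane z: centre, (long,short), long axis angle"""
    p=cv2.convexHull(cv2.findNonZero(cv2.morphologyEx(m,cv2.MORPH_OPEN,np.ones((2,2),np.uint8))))[:,0]
    w=plane(K,T,p,z)[:,:2].astype(np.float32)*1000
    (c,s,a)=cv2.minAreaRect(w); a=np.deg2rad(a)
    if s[0]<s[1]: s=s[::-1]; a+=np.pi/2
    a=(a+0)%np.pi
    return np.array(c)/1000,np.array(s),a,p.mean(0)
E
python3 - <<'E'
from det import *
import pickle
V=pickle.load(open("v.pkl","rb"))
def v(n): return V[n][1:]
for nm,a,b in [("kbd near",("A",(180,213)),("top",(265,295))),("kbd far",("A",(240,70)),("top",(190,260))),("kbd near sc",("top",(265,295)),("scene",(188,120))),
  ("fan hub",("A",(324,102)),("B",(249,24))),("spool",("A",(350,287)),("B",(297,240))),("clampFJ L",("A",(392,188)),("B",(333,124))),("clampFJ R",("A",(441,190)),("B",(385,126))),("endL",("A",(385,267)),("B",(331,213)))]:
    p,g=tri((*v(a[0]),a[1]),(*v(b[0]),b[1])); print(nm,np.round(p,3),round(g,4))
roi={"A":{"pink":(390,70,80,90),"orange":(285,215,65,65),"blue":(300,145,50,65),"copper":(295,60,60,80),"green":(295,60,60,80),"navy":(370,175,80,100)},
     "B":{"pink":(330,0,80,90),"orange":(225,160,65,70),"blue":(235,85,60,70),"copper":(225,0,65,75),"green":(225,0,65,75),"navy":(320,115,75,110)}}
for c,z in [("pink",.015),("orange",.013),("blue",.004),("copper",.034),("green",.029),("navy",.03)]:
  for n in "AB":
    o=rect(*v(n),mask(V[n][0],c,roi[n][c]),z); print(c,n,np.round(o[0],4),np.round(o[1],1),round(o[2],3),np.round(o[3]))
E
```

```text
kbd near [0.328 0.219 0.298] 0.0065
kbd far [0.383 0.337 0.286] 0.0012
kbd near sc [0.329 0.218 0.292] 0.0028
fan hub [0.449 0.311 0.083] 0.0008
spool [ 0.499 -0.033 -0.002] 0.0021
clampFJ L [0.561 0.178 0.045] 0.0028
clampFJ R [0.64  0.175 0.046] 0.0031
endL [0.559 0.029 0.032] 0.0025
pink A [0.6177 0.2911] [96.6 76.2] 1.392 [426. 113.]
pink B [0.6183 0.2909] [97.  74.6] 1.392 [371.  48.]
orange A [0.4446 0.0205] [56.3 11.8] 0.156 [322. 266.]
orange B [0.4442 0.0199] [55.8 10.6] 0.14 [266. 215.]Traceback (most recent call last):
  File "<stdin>", line 12, in <module>
  File "det.py", line 8, in rect
    p=cv2.convexHull(cv2.findNonZero(cv2.morphologyEx(m,cv2.MORPH_OPEN,np.ones((2,2),np.uint8))))[:,0]
      ~~~~~~~~~~~~~~^^^^^^^^^^^^^^^^^^^^^^^^^^^^^^^^^^^^^^^^^^^^^^^^^^^^^^^^^^^^^^^^^^^^^^^^^^^^^
cv2.error: OpenCV(4.12.0) /io/opencv/modules/imgproc/src/convhull.cpp:143: error: (-215:Assertion failed) total >= 0 && (depth == CV_32F || depth == CV_32S) in function 'convexHull'
```

Run:
```python
from det import *
import pickle
V=pickle.load(open("v.pkl","rb"))
c=lambda n,x,y,w,h,W,H:cv2.resize(V[n][0][y:y+h,x:x+w],(W,H),interpolation=cv2.INTER_CUBIC)
a=c("A",170,0,200,200,400,400); t=c("top",120,200,200,200,400,400)
b=np.hstack([c("A",295,150,60,60,200,200),c("A",287,215,60,60,200,200),c("A",375,175,80,100,160,200),c("A",295,65,60,60,200,200)])
o=np.vstack([np.hstack([a,t]),np.pad(b,((0,0),(0,800-b.shape[1]),(0,0)))]); save("crop1",o)
hs=lambda n,x,y:cv2.cvtColor(V[n][0][y:y+1,x:x+1],cv2.COLOR_RGB2HSV)[0,0]
for p in[(325,178),(317,160),(311,170),(299,246),(317,228),(335,240),(410,188),(400,267),(305,80),(345,80),(311,85)]: print(p,hs("A",*p))
```

```text
(325, 178) [103  90 159]
(317, 160) [103  89 160]
(311, 170) [ 23   5 207]
(299, 246) [ 19 130 221]
(317, 228) [  5  21 148]
(335, 240) [ 0  3 92]
(410, 188) [109  93 153]
(400, 267) [109  94 155]
(305, 80) [75  6 90]
(345, 80) [ 70  56 133]
(311, 85) [ 10 138 187]
```

View pics/crop1.png

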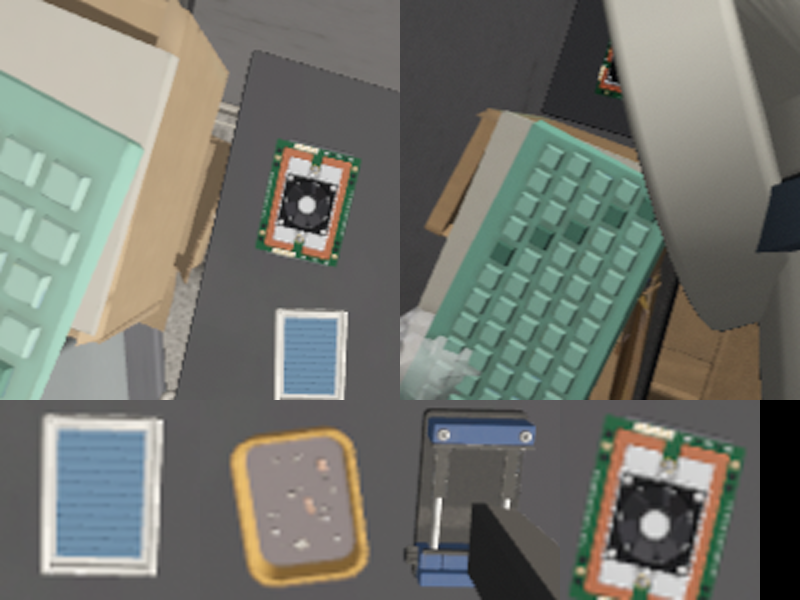

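The crops show the stack rotated slightly, its long side roughly along world y. The keyboard box stands right beside its -x side. A gripper closing along the stack's x axis would put its 189 mm body into that box, so I'll grip everything along the stack's y axis. The board will be regripped on top of the seated copper plate. Now refining the measurements.

```bash
cat >> det.py <<'E'
RNG.update(orange=((14,90,120),(26,255,255)),white=((0,0,170),(179,45,255)),green=((45,50,30),(90,255,255)),navy=((104,75,60),(116,255,255)),copper=((4,90,80),(14,255,255)),black=((0,0,0),(179,90,55)))
E
python3 - <<'E'
from det import *
import pickle
V=pickle.load(open("v.pkl","rb"))
v=lambda n:V[n][1:]
p,g=tri((*v("A"),(284,36)),(*v("top"),(183,256))); print("flap?",p,g)
roi={"A":{"white":(300,145,50,65),"orange":(285,215,60,62),"copper":(295,65,60,75),"green":(295,65,60,75),"black":(295,65,60,75),"navy":(375,175,75,105)},
     "B":{"white":(235,82,60,72),"orange":(225,160,65,70),"copper":(225,0,65,75),"green":(225,0,65,75),"black":(225,0,65,75),"navy":(320,115,75,110)}}
for c,z in [("white",.012),("orange",.013),("copper",.037),("green",.029),("navy",.033)]:
  R_={}
  for n in "AB":
    m=mask(V[n][0],c,roi[n][c])
    if c in("white","orange"):
        k,l,st,ce=cv2.connectedComponentsWithStats(m); m=(l==1+np.argmax(st[1:,4])).astype(np.uint8)*255
    o=rect(*v(n),m,z); R_[n]=o
    print(c,n,np.round(o[0],4),np.round(o[1],1),round(o[2],3))
  # height from two views: corner-box centres
  px=[]
  for n in "AB":
    K,T=v(n); w=np.linalg.inv(T)@np.r_[R_[n][0],z,1]; u=K@w[:3]; px.append(u[:2]/u[2])
  print("   tri",*[np.round(q,3) for q in tri((*v("A"),px[0]),(*v("B"),px[1]))])
# clamp jaw blue parts
for n in "AB":
  m=mask(V[n][0],"navy",roi[n]["navy"]); k,l,st,ce=cv2.connectedComponentsWithStats(m)
  for i in range(1,k):
    if st[i,4]>20:
      o=rect(*v(n),(l==i).astype(np.uint8)*255,.036); print(n,st[i],np.round(o[0],4),np.round(o[1],1),round(o[2],3))
E
```

```text
flap? [0.40007798 0.38866935 0.15341862] 0.01076282616296885
white A [0.4528 0.1824] [81.3 60.2] 1.538
white B [0.4528 0.1824] [81.5 60.3] 1.539
   tri [0.453 0.182 0.012] 0.0
orange A [0.4382 0.0557] [89.3 67.5] 1.703
orange B [0.4381 0.0555] [88.5 67.7] 1.706
   tri [0.438 0.056 0.013] 0.0
copper A [0.45   0.3099] [73.8 52.3] 1.345
copper B [0.4502 0.3103] [75.  53.6] 1.343
   tri [0.45  0.31  0.037] 0.0
green A [0.4502 0.3099] [84.6 66.4] 1.345
green B [0.4504 0.3099] [84.4 67.5] 1.346
   tri [0.45  0.31  0.028] 0.0
navy A [0.6002 0.1019] [154.   88.7] 1.528
navy B [0.6027 0.099 ] [151.6  89.1] 1.567
   tri [0.604 0.096 0.018] 0.0
A [389 184  54  13 557] [0.6024 0.1691] [88.  20.6] 0.0
A [383 246  29  22 408] [0.5794 0.0483] [51.4 40.3] 3.141
A [394 247  15   3  37] [0.5861 0.0647] [22.8  3.8] 3.141
B [332 125  55  12 483] [0.6046 0.1664] [84.8 17.1] 0.001
B [329 193  54  24 876] [0.602  0.0404] [88.9 30.4] 3.113
B [341 193  28   2  30] [0.5819 0.0636] [1.7 1.7] 1.587
```

Sizes, heights and two-view agreement all check out. I'll hover over the stack and look at the arm's clearance to the keyboard box.

```bash
cat >> h.py <<'E'
STACK=(.4502,.3100,1.345); WHITE=(.4528,.1824,1.538); ORANGE=(.4382,.0556,1.704); FOAM=(.618,.291,1.392)
def yw(a): return a-np.pi/2     # fingers close along the object's y axis, camera towards +x
def at(o,z,off=0): return [o[0],o[1],z]
E
python3 - <<'E'
from h import *
q=down(yw(STACK[2]))
print(r.ik(at(STACK,.25),q), r.ik(at(STACK,.07),q))
r.goto(at(STACK,.40),q); r.movel(at(STACK,.17),q); r.pause(.2)
s=snap("scene")[0]; w=snap("wrist")[0]; save("hov",np.vstack([s[:300,60:460],w[100:400,120:520]])); print(r.sense()["time"],r.sense()["contact_force"])
E
```

```text
[ 6.00278078e-01  1.79032400e-01  1.73653542e+00 -4.44089210e-16
  1.22602483e+00  2.39687073e+00] [ 6.00278078e-01  3.84837457e-01  1.90516768e+00 -4.44089210e-16
  8.51587517e-01  2.39687073e+00]
11.425 [-0.51539488 -0.71814253  0.52156388]
```

View pics/hov.png

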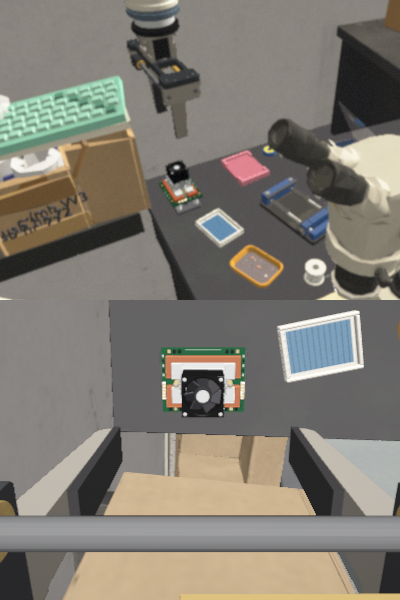

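Run:
```python
from det import *
import pickle
V=pickle.load(open("v.pkl","rb")); v=lambda n:V[n][1:]
im,K,T=snap("wrist")
for a,b in [((284,36),(225,275)),((252,163),(435,290)),((284,36),(285,234)),((262,130),(285,234))]:
    p,g=tri((*v("A"),a),(K,T,b)); print(a,b,np.round(p,3),round(g,4))
c=cv2.resize(im[150:400],(800,312)); A=cv2.resize(V["A"][0][0:180,200:360],(256,288)); save("hov2",np.vstack([c,np.pad(A,((0,0),(0,544),(0,0)))]))
```

```text
(284, 36) (225, 275) [0.404 0.397 0.114] 0.0142
(252, 163) (435, 290) [0.348 0.231 0.103] 0.0061
(284, 36) (285, 234) [ 0.38   0.396 -0.031] 0.0384
(262, 130) (285, 234) [0.42  0.307 0.192] 0.0913
```

View pics/hov2.png

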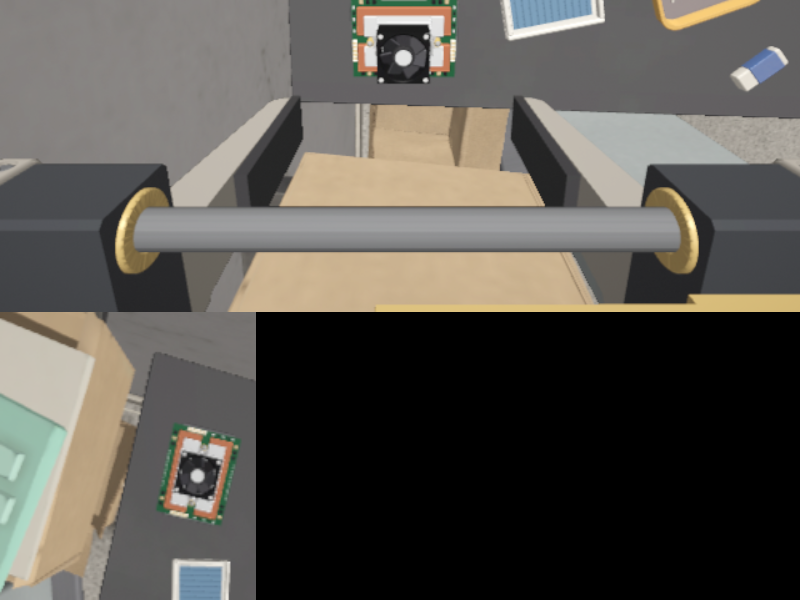

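The cardboard's near face runs from (0.404,0.397) to (0.348,0.231), so the y-closing grip clears it by 2.6 cm or more. Taking the fan now.

```bash
cat >> h.py <<'E'
def pick(o,z,w,lift=.19,yaw=None):
    q=down(yw(o[2]) if yaw is None else yaw)
    r.goto(at(o,max(lift,z+.06)),q); r.movel(at(o,z),q,max_speed=.12,stop_force=15)
    r.set_gripper(max(w-.012,0)); s=r.sense(); print("grip",round(s["finger_gap"],4),round(s["gripper_force"],1),np.round(s["ee_pos"],4))
    r.movel(at(o,lift),q,max_speed=.12); s=r.sense(); print("lifted",round(s["finger_gap"],4),round(s["gripper_force"],1),s["time"])
def place(o,z,op,yaw=None,via=.19,sf=6):
    q=down(yw(o[2]) if yaw is None else yaw)
    r.goto(at(o,via),q); r.movel(at(o,z+.015),q,max_speed=.15); hit=r.movel(at(o,z),q,max_speed=.04,stop_force=sf)
    s=r.sense(); print("place hit",hit,np.round(s["ee_pos"],4),np.round(s["contact_force"],1))
    r.set_gripper(op); r.pause(.15); r.movel(at(o,via),q,max_speed=.2); print("t",r.sense()["time"])
E
python3 - <<'E'
from h import *
pick(STACK,.073,.036)
place(ORANGE,.0145,.056)
r.set_gripper(.092); r.goto([.50,.20,.35],down(0)); r.pause(.2)
im,K,T=snap("wrist"); save("aft1",im); import pickle; pickle.dump((im,K,T),open("v1.pkl","wb"))
E
```

```text
grip 0.0242 0.0 [0.4502 0.31   0.073 ]
lifted 0.0238 0.0 15.0583
place hit False [0.438  0.0556 0.0143] [-0.4  0.1  0. ]
t 19.6083
```

View pics/aft1.png

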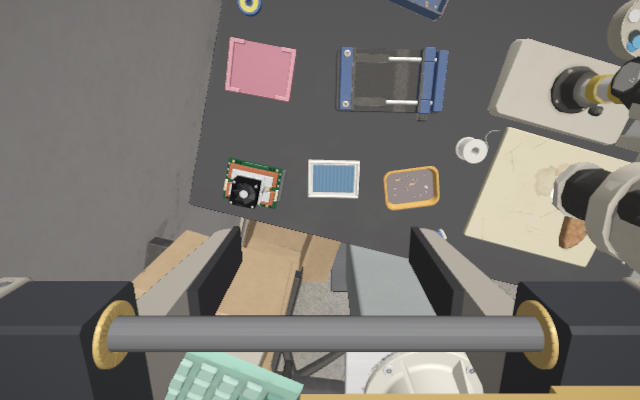

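The fan was not gripped: the gap closed to 0.024 with no force, and it still sits on the stack at (243,194). I'll remeasure its hub and look again before closing.

Run:
```python
from det import *
import pickle
V=pickle.load(open("v.pkl","rb")); im1,K1,T1=pickle.load(open("v1.pkl","rb"))
print(tri((*V["A"][1:],(324,102)),(K1,T1,(243,194))))
for n,(im,K,T),roi in[("A",V["A"],(295,65,60,75)),("1",(im1,K1,T1),(215,150,75,65))]:
    for c,z in[("copper",.037),("green",.029)]:
        o=rect(K,T,mask(im,c,roi),z); print(n,c,np.round(o[0],4),np.round(o[1],1),round(o[2],3))
r.goto(at(STACK,.15),down(yw(STACK[2]))); r.movel(at(STACK,.072),max_speed=.12); s=r.sense(); print(s["ee_pos"],s["finger_gap"]); im,K,T=snap("wrist")
f=lambda z,x=0:(K@(np.linalg.inv(T)@np.r_[STACK[0]+x,STACK[1],z,1])[:3]); print([np.round(f(z)[:2]/f(z)[2]) for z in(.072,.089)])
save("clos",im)
```

```text
(array([0.44944736, 0.3112029 , 0.09107345]), np.float64(0.0008252696370239564))
A copper [0.45   0.3099] [73.8 52.3] 1.345
A green [0.4502 0.3099] [84.6 66.4] 1.345
1 copper [0.4475 0.3098] [75. 54.] 1.343
1 green [0.4475 0.3096] [84.7 67.8] 1.346
[0.45081863 0.31022657 0.07269098] 0.09139531151312101
[array([324., 231.]), array([324., 242.])]
```

View pics/clos.png

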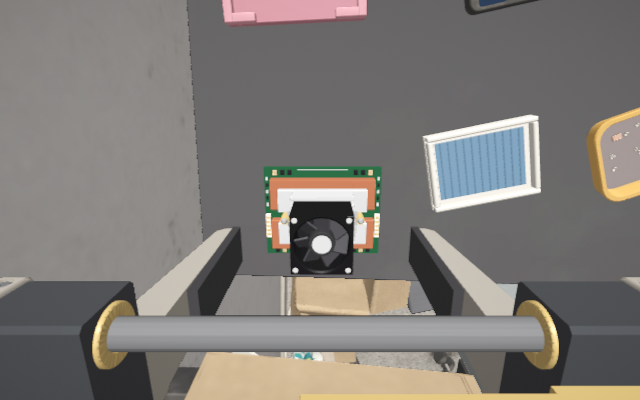

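The fan is squarely between the fingers: the hub is at (321,244) against a predicted (324,242). I'll close in steps, slightly lower, and watch gap and force.

Run:
```python
from h import *
r.movel(at(STACK,.067),max_speed=.08,stop_force=15)
for w in(.045,.038,.034,.030,.02):
    r.set_gripper(w); s=r.sense(); print(w,round(s["finger_gap"],4),round(s["gripper_force"],2),np.round(s["contact_force"],1),np.round(s["ee_pos"],4))
    if s["gripper_force"]>2: break
save("clos2",snap("wrist")[0])
```

```text
0.045 0.0451 0.17 [ 0.3  0.9 -0.1] [0.4503 0.3101 0.067 ]
0.038 0.0381 2.56 [-0.2  0.7  5.4] [0.4505 0.3102 0.0675]
```

View pics/clos2.png

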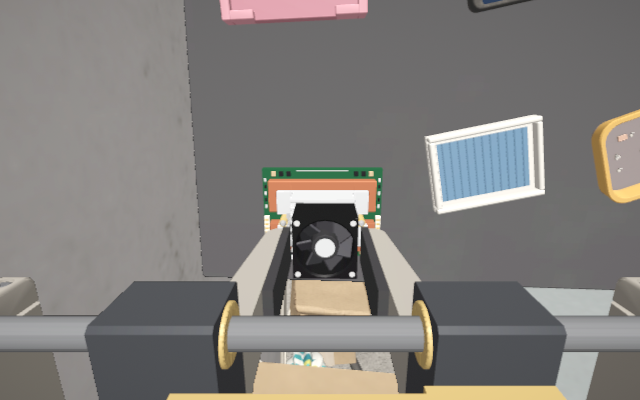

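Run:
```python
from h import *
r.movel(at(STACK,.0692),max_speed=.05)
for w in(.037,.036,.035,.034,.032,.028):
    r.set_gripper(w); s=r.sense(); print(w,round(s["finger_gap"],4),round(s["gripper_force"],2),np.round(s["contact_force"],1),np.round(s["ee_pos"],4))
    if s["gripper_force"]>10: break
r.movel(at(STACK,.085),max_speed=.04); s=r.sense(); print(s["finger_gap"],s["gripper_force"],s["contact_force"],s["time"])
```

```text
0.037 0.0372 0.0 [ 0.3 -0.3  0.2] [0.45   0.3099 0.069 ]
0.036 0.0356 0.0 [ 0.5 -0.5 -1. ] [0.4501 0.3099 0.0691]
0.035 0.0352 0.0 [ 0.4 -0.2 -0.8] [0.4502 0.31   0.0692]
0.034 0.034 0.0 [0.2 0.2 0.7] [0.4502 0.31   0.0692]
0.032 0.0318 0.0 [-0.5 -0.2  0. ] [0.4502 0.31   0.0692]
0.028 0.0281 0.0 [ 0.1  0.  -0.1] [0.4502 0.31   0.0692]
0.028274966917610125 0.0 [-0.04354295  0.68770567 -0.72065953] 26.825
```

Run:
```python
from h import *
w=snap("wrist")[0]; s=snap("scene")[0]
save("chk",np.hstack([cv2.resize(w[150:350,220:420],(400,400)),cv2.resize(s[120:260,180:320],(400,400),interpolation=cv2.INTER_CUBIC)]))
```

```text
(no output)
```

View pics/chk.png

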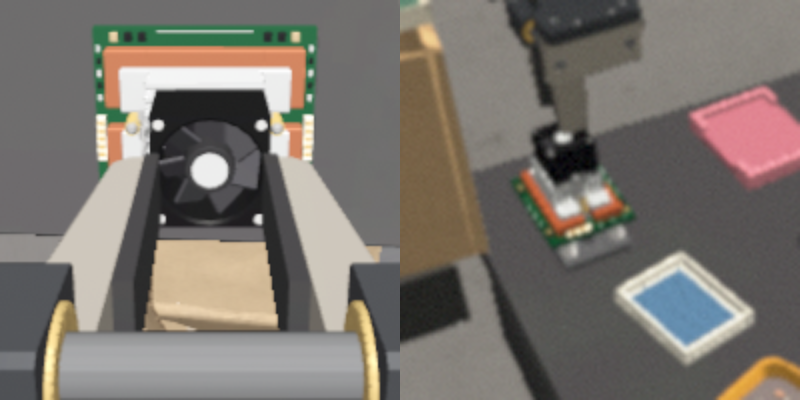

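The fingertips appear to sit about 2 cm above the reported TCP, since the image geometry and the contact at TCP z 0.067 agree. I'll check it by touching the bare bench with the fingers shut and open.

Run:
```python
from h import *
q=down(yw(STACK[2])); r.movel(at(STACK,.16),max_speed=.2); 
for w in(.0,.04,.088):
    r.goto([.53,.24,.07],q); r.set_gripper(w)
    hit=r.movel([.53,.24,-.004],max_speed=.03,stop_force=4); s=r.sense(); print(w,s["finger_gap"],hit,np.round(s["ee_pos"],4),s["contact_force"][2],s["time"])
    r.movel([.53,.24,.07])
```

```text
0.0 0.0004597849570932831 False [ 0.5301  0.24   -0.0039] 0.6134941762030075 31.2333
0.04 0.03992293424930994 False [ 0.5301  0.24   -0.0039] 0.17126820422627997 35.4667
0.088 0.08781027936136576 False [ 0.5301  0.24   -0.0039] -0.34272880039770226 39.8083
```

Run:
```python
from h import *
r.movel([.53,.24,-.008],max_speed=.15)
hit=r.movel([.53,.24,-.035],max_speed=.03,stop_force=3); s=r.sense(); print(hit,np.round(s["ee_pos"],4),s["contact_force"][2],s["time"])
r.movel([.53,.24,.07],max_speed=.2)
```

```text
True [ 0.5303  0.2401 -0.0211] 8.867987800678048 41.6667
```

Confirmed: the real fingertips are about 20.5 mm behind the reported TCP. I'll put that in the helper and take the fan again.

```bash
cat >> h.py <<'E'
TIP=.0205
def at(o,z,off=0): return [o[0],o[1],z-TIP]   # z = height of the fingertips
E
python3 - <<'E'
from h import *
r.set_gripper(.08)
pick(STACK,.073,.036,lift=.14)
if r.sense()["finger_gap"]>.03:
    place((ORANGE[0],ORANGE[1]+.005,ORANGE[2]),.0150,.050,via=.10)
E
```

```text
grip 0.0399 30.0 [0.4503 0.3101 0.0527]
lifted 0.0395 30.0 45.2667
place hit False [ 0.4381  0.0606 -0.0056] [ 0.2 -0.7 -1.1]
t 48.4833
```

Run:
```python
from h import *
r.set_gripper(.07); r.goto(at(STACK,.16),down(yw(STACK[2]))); r.pause(.1)
w,K,T=snap("wrist"); t=snap("top")[0]
save("f2",np.hstack([w[20:320,240:640],cv2.resize(t[190:290,290:423],(399,300),interpolation=cv2.INTER_CUBIC)])); print(r.sense()["time"])
import pickle; pickle.dump((w,K,T),open("v2.pkl","wb"))
```

```text
50.175
```

View pics/f2.png

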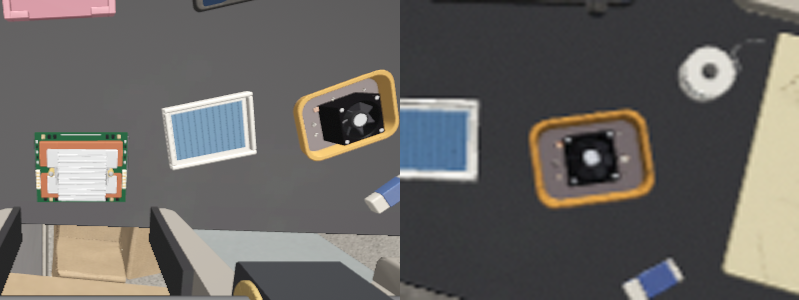

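The fan lies flat and square in the orange tray (wrist crop at about (360,120), top crop at (590,158)), and the stack is intact. Heat sink next.

Run:
```python
from h import *
pick(STACK,.0535,.042,lift=.12)
if r.sense()["finger_gap"]>.034:
    place(WHITE,.0212,.062,via=.10)
```

```text
grip 0.0419 30.0 [0.4508 0.3107 0.0335]
lifted 0.0421 30.0 52.4
place hit True [0.4529 0.1825 0.0005] [-0.7  0.4  6.6]
t 55.1833
```

Run:
```python
from det import *
r.set_gripper(.086); r.goto(at(STACK,.13),down(yw(STACK[2]))); r.pause(.15)
im,K,T=snap("wrist"); save("c3",im)
for c,z in(("copper",.037),("green",.029)):
    m=mask(im,c,(215,100,200,180)); o=rect(K,T,m,z); print(c,np.round(o[0],4),np.round(o[1],1),round(o[2],3),cv2.countNonZero(m))
m=mask(im,"white",(390,90,190,150)); print("white px",cv2.countNonZero(m)); n,l,st,ce=cv2.connectedComponentsWithStats(m); i=1+np.argmax(st[1:,4]); o=rect(K,T,(l==i).astype(np.uint8)*255,.012); print(np.round(o[0],4),np.round(o[1],1),round(o[2],3))
b=cv2.inRange(cv2.cvtColor(im,cv2.COLOR_RGB2HSV),np.array((98,60,80)),np.array((112,255,255))); b[:, :390]=0;b[:90]=0;b[240:]=0;b[:,580:]=0
w=plane(K,T,cv2.findNonZero(b)[:,0],.004)[:,:2]-np.array(WHITE[:2]); c,s=np.cos(WHITE[2]),np.sin(WHITE[2]); y=w@[c,s]; x=w@[s,-c]
print("liner seen: x",np.percentile(x,[2,50,98]).round(3),"y",np.percentile(y,[2,50,98]).round(3),len(x), np.histogram(y,8,(-.037,.037))[0],np.histogram(x,8,(-.026,.026))[0])
```

```text
copper [0.4481 0.3112] [74.1 52.9] 1.343 5336
green [0.4479 0.311 ] [84.5 66.5] 1.343 1655
white px 5859
[0.4509 0.1849] [84.1 61.4] 1.546
liner seen: x [-0.024  0.008  0.02 ] y [-0.029  0.03   0.035] 615 [ 17  39  38  33  31  32  77 348] [ 46  42  46 108  52  50 209  62]
```

Run:
```python
from h import *
S=(.4492,.3105,1.344)
pick(S,.0335,.074,lift=.12)
if r.sense()["finger_gap"]>.066:
    place(FOAM,.0168,.084,via=.10)
    r.pause(.1); im,K,T=snap("wrist"); save("c4",im)
    from det import *
    for nm,c,z,roi in(("cu","copper",.017,(170,60,300,230)),("foam","pink",.015,(120,30,400,280))):
        o=rect(K,T,mask(im,c,roi),z); print(nm,np.round(o[0],4),np.round(o[1],1),round(o[2],3))
```

```text
grip 0.0721 30.0 [0.4499 0.311  0.0137]
lifted 0.0714 30.0 58.8917
place hit False [ 0.6179  0.2909 -0.0039] [-1.   0.  -1.7]
t 61.8417
cu [0.6162 0.289 ] [73.9 53.2] 1.391
foam [0.6171 0.2925] [96.  74.9] 1.391
```

The copper is seated, about 3 mm off centre and aligned. Now two close views of the clamp.

Run:
```python
from h import *
import pickle
W={}
r.goto([.585,.12,.18],down(0)); r.pause(.15); W["C"]=snap("wrist")
r.goto([.57,.17,.18],down(0)); r.pause(.15); W["D"]=snap("wrist"); print(r.sense()["time"])
pickle.dump(W,open("w.pkl","wb"))
a=cv2.resize(W["C"][0][40:280,170:490],(800,600),interpolation=cv2.INTER_CUBIC); save("clamp",a)
```

```text
63.5333
```

View pics/clamp.png

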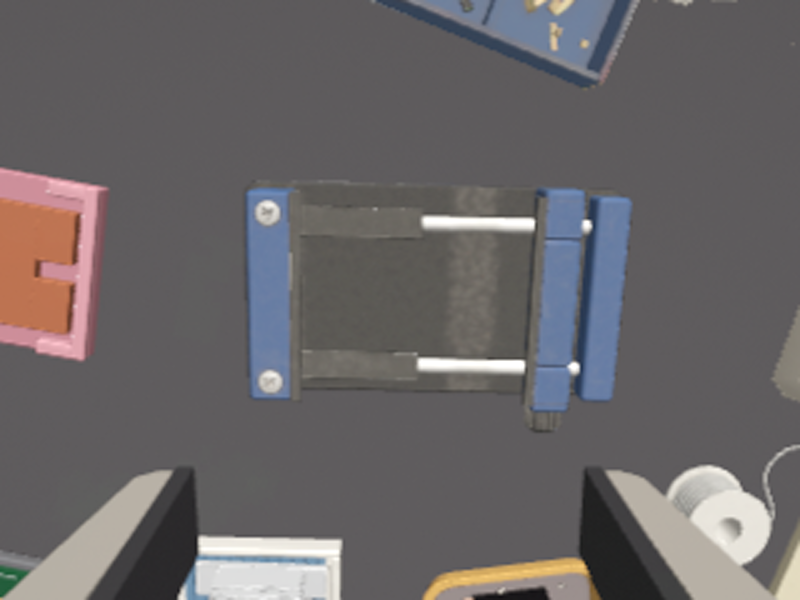

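The clamp is clear: rods at crop rows 224 and 366, fixed-jaw face at column ~300, sliding jaw block at columns 530–585, end block at 583–628. Computing its pose and checking heights across the two views.

Run:
```python
from det import *
import pickle
W=pickle.load(open("w.pkl","rb")); v=lambda n:W[n][1:]
f=lambda u,w:(170+u/2.5,40+w/2.5)
P=lambda u,w,z:plane(*v("C"),f(u,w),z)[0]
a,b,c,d=P(430,223,.022),P(530,225,.022),P(420,364,.022),P(520,367,.022)
print("rods",np.round([a,b,c,d],4)); print("ang",[np.arctan2(*(p-q)[[1,0]]).round(3) for p,q in((a,b),(c,d))])
e,g=P(300,195,.036),P(300,398,.036); print("face",np.round([e,g],4), np.arctan2(*(e-g)[[1,0]])+np.pi/2)
print("endblock in/out",np.round([P(592,198,.027),P(582,398,.027),P(628,200,.027),P(612,400,.027)],4))
print("slider face/back z35",np.round([P(545,193,.035),P(533,405,.035),P(583,193,.035),P(567,410,.035)],4))
for n,rx in(("C",190),("D",190)):
    m=mask(W[n][0],"navy",(200,80,260,150)); k,l,st,ce=cv2.connectedComponentsWithStats(m)
    for i in range(1,k):
        if st[i,4]>400: o=rect(*v(n),(l==i).astype(np.uint8)*255,.036); print(n,st[i],ce[i].round(1),np.round(o[0],4),np.round(o[1],1),round(o[2],3))
```

```text
rods [[0.6315 0.1024 0.022 ]
 [0.6307 0.0616 0.022 ]
 [0.5722 0.1059 0.022 ]
 [0.5709 0.0631 0.022 ]]
ang [np.float64(1.551), np.float64(1.54)]
face [[0.6434 0.1537 0.036 ]
 [0.5613 0.156  0.036 ]] 1.542689020069195
endblock in/out [[0.6418 0.0382 0.027 ]
 [0.5586 0.037  0.027 ]
 [0.641  0.0238 0.027 ]
 [0.5577 0.0241 0.027 ]]
slider face/back z35 [[0.6442 0.0585 0.035 ]
 [0.5579 0.0591 0.035 ]
 [0.6442 0.0438 0.035 ]
 [0.5557 0.0448 0.035 ]]
C [ 268  115   19   85 1115] [276.4 155.1] [0.603  0.1676] [85.5 16.5] 3.098
C [ 382  115   22   90 1157] [393.3 158.6] [0.6002 0.0502] [90.8 17.6] 0.037
C [ 400  118   23   82 1274] [410.4 158.2] [0.6014 0.0333] [82.1 16.2] 3.122
D [ 317  101   18   85 1134] [325.  141.7] [0.6024 0.1672] [83.6 16.2] 3.117
D [ 430  100   30   91 2019] [447.2 146.4] [0.6003 0.0469] [90.1 29.7] 0.062
```

The strip beside the jaw is its vertical face, so the top edge is at column 290, i.e. y≈0.159. End block distances then match to within 1 mm, giving a clamp origin of y≈0.102, board axis x≈0.602 and jaw q≈0.033. Now I'll measure the board up close and grip it by its ends.

```bash
cat > b.py <<'E'
from det import *
r.set_gripper(.092); q=down(yw(1.344)); r.goto([.4492,.3105,.10],q); r.pause(.15)
im,K,T=snap("wrist"); save("brd",im)
m=mask(im,"green",(215,60,210,260)); n,l,st,ce=cv2.connectedComponentsWithStats(m); m=(l==1+np.argmax(st[1:,4])).astype(np.uint8)*255
o=rect(K,T,m,.029); print(np.round(o[0],4),np.round(o[1],1),round(o[2],3),st[1+np.argmax(st[1:,4])],r.sense()["finger_gap"])
E
python3 b.py
```

```text
[0.4479 0.311 ] [84.5 67.3] 1.342 [ 269  159  107   80 6023] 0.09200633170196734
```

Run:
```python
from h import *
S=(.4490,.3105,1.343); q=down(yw(S[2]))
r.movel(at(S,.036),q,max_speed=.15); hit=r.movel(at(S,.0252),max_speed=.03,stop_force=4); print(hit,r.sense()["ee_pos"],r.sense()["contact_force"])
if not hit:
    r.set_gripper(.074); s=r.sense(); print(s["finger_gap"],s["gripper_force"],s["ee_pos"])
    r.movel(at(S,.10),max_speed=.08); s=r.sense(); print(s["finger_gap"],s["gripper_force"],s["time"])
```

```text
False [0.44894009 0.31046552 0.00464185] [ 0.74955379 -0.15735818  0.05709749]
0.08336328532892774 29.999899864196777 [0.44946933 0.31104288 0.00492999]
0.08299545407374301 29.999792128801346 67.4917
```

Run:
```python
from det import *
C=(.6168,.2900,1.391)
place(C,.0183,.092,via=.08)
r.goto(at(C,.10),down(1.391)); r.pause(.15); im,K,T=snap("wrist"); save("rg",im)
m=mask(im,"green",(150,60,340,260)); n,l,st,ce=cv2.connectedComponentsWithStats(m); m=(l==1+np.argmax(st[1:,4])).astype(np.uint8)*255
o=rect(K,T,m,.022); print(np.round(o[0],4),np.round(o[1],1),round(o[2],3),r.sense()["time"])
```

```text
place hit True [ 0.6168  0.2901 -0.0022] [-0.3 -0.2  5.7]
t 70.0417
[0.6163 0.288 ] [84.  65.7] 1.39 71.6417
```

Run:
```python
from det import *
C=(.6166,.2888,1.391); y0=1.391
pick(C,.0175,.066,lift=.09,yaw=y0)
if r.sense()["finger_gap"]>.058:
    q=down(1.55); D=(.602,.114,1.55)
    r.goto(at(D,.09),q); r.movel(at(D,.040),q,max_speed=.12); hit=r.movel(at(D,.0228),q,max_speed=.03,stop_force=6)
    s=r.sense(); print(hit,np.round(s["ee_pos"],4),np.round(s["contact_force"],1),s["time"])
```

```text
grip 0.0651 30.0 [ 0.6168  0.2889 -0.0025]
lifted 0.0649 30.0 73.9333
True [0.6019 0.1139 0.0034] [-0.7 -0.8  6.2] 75.775
```

The board met the ledges at the expected height. Releasing and checking its pose.

Run:
```python
from det import *
r.set_gripper(.08); D=(.602,.114,1.55); r.movel(at(D,.13),max_speed=.2); r.pause(.15)
im,K,T=snap("wrist"); save("bc",im)
m=mask(im,"green",(150,60,340,260)); n,l,st,ce=cv2.connectedComponentsWithStats(m); m=(l==1+np.argmax(st[1:,4])).astype(np.uint8)*255
o=rect(K,T,m,.028); print(np.round(o[0],4),np.round(o[1],1),round(o[2],3),r.sense()["time"])
m=mask(im,"copper",(0,0,640,200)); 
m=mask(im,"navy",(150,60,340,320)); k,l,st,ce=cv2.connectedComponentsWithStats(m)
for i in range(1,k):
    if st[i,4]>300: o=rect(K,T,(l==i).astype(np.uint8)*255,.036); print(st[i],np.round(o[0],4),np.round(o[1],1),round(o[2],3))
```

```text
[0.6031 0.1125] [82.5 66.3] 1.551 77.075
[ 427  100   63  144 1991] [0.7111 0.1253] [117.6  13.7] 1.208
[ 272  115  110   23 1980] [0.6039 0.1677] [84.3 16.6] 3.12
[474 242  16  46 431] [0.7353 0.0464] [41.  12.9] 1.681
[ 274  244  105   43 3025] [0.6013 0.0491] [89.7 40.2] 3.123
[298 244  57   7 334] [0.6015 0.0669] [47.7  4.6] 3.122
```

Run:
```python
from det import *
q=down(1.55); r.set_gripper(0)
S=(.600,.022,1.55); r.goto(at(S,.10),q); h=r.movel(at(S,.0297),q,max_speed=.08,stop_force=5); print("down",h,r.sense()["ee_pos"])
if not h:
    E=(.6007,.058,1.55); h=r.movel(at(E,.0297),q,max_speed=.03,stop_force=9); s=r.sense(); print("push",h,np.round(s["ee_pos"],4),np.round(s["contact_force"],1))
    p=s["ee_pos"]; r.movel([p[0],p[1]-.012,p[2]],max_speed=.08); r.movel([p[0],p[1]-.012,.12],max_speed=.2)
    r.goto([.602,.114,.12],q); r.pause(.15); im,K,T=snap("wrist"); save("fin",im); print(r.sense()["time"])
    m=mask(im,"green",(150,60,340,260)); n,l,st,ce=cv2.connectedComponentsWithStats(m); m=(l==1+np.argmax(st[1:,4])).astype(np.uint8)*255
    o=rect(K,T,m,.028); print("board",np.round(o[0],4),np.round(o[1],1),round(o[2],3))
    m=mask(im,"navy",(150,60,260,320)); k,l,st,ce=cv2.connectedComponentsWithStats(m)
    for i in range(1,k):
        if st[i,4]>250: o=rect(K,T,(l==i).astype(np.uint8)*255,.036); print(st[i],np.round(o[0],4),np.round(o[1],1),round(o[2],3))
```

```text
down False [0.60045085 0.02196872 0.00959976]
push True [0.6006 0.0501 0.0092] [-0.4 -4.1  2.9]
82.2833
board [0.6033 0.1139] [78.8 66.3] 1.549
[ 273  113  106   22 1825] [0.6039 0.1681] [84.4 16.5] 3.12
[275 233  24  17 286] [0.5668 0.0662] [20.4 14.8] 3.001
[352 233  25  16 285] [0.6363 0.0652] [20.2 13.4] 0.02
```

Run:
```python
from det import *
q=down(1.55); S=(.600,.030,1.55); r.goto(at(S,.08),q); h=r.movel(at(S,.0297),q,max_speed=.1,stop_force=5)
E=(.6007,.060,1.55); h2=r.movel(at(E,.0297),q,max_speed=.03,stop_force=16); s=r.sense(); print(h,h2,np.round(s["ee_pos"],4),np.round(s["contact_force"],1))
p=s["ee_pos"]; r.movel([p[0],p[1]-.012,p[2]],max_speed=.08); r.movel([p[0],p[1]-.012,.12],max_speed=.2)
r.goto([.45,.182,.17],down(-.033)); r.pause(.15); im,K,T=snap("wrist"); save("ws",im)
hsv=cv2.cvtColor(im,cv2.COLOR_RGB2HSV); b=cv2.inRange(hsv,np.array((98,55,70)),np.array((114,255,255)))
pts=np.argwhere(b)[:,::-1]; w=plane(K,T,pts,.004)[:,:2]-np.array(WHITE[:2]); c,s_=np.cos(WHITE[2]),np.sin(WHITE[2]); y=w@[c,s_]; x=w@[s_,-c]; k=(abs(x)<.028)&(abs(y)<.039); x,y=x[k],y[k]
print("liner",k.sum()); print(np.histogram2d(x,y,[np.linspace(-.028,.028,8),np.linspace(-.039,.039,14)])[0].astype(int))
for c,z,o in(("copper",.017,None),):
    m=mask(im,c,(0,0,330,200)); o=rect(K,T,m,z); print(c,np.round(o[0],4),np.round(o[1],1),round(o[2],3))
d=cv2.inRange(hsv,np.array((0,0,0)),np.array((179,255,45))); pts=np.argwhere(d)[:,::-1]; w=plane(K,T,pts,.03)[:,:2]; k=np.hypot(*(w-np.array(ORANGE[:2])).T)<.03; w=w[k].astype(np.float32); print("fan",len(w),cv2.minAreaRect(w*1000)); print(r.sense()["time"])
```

```text
False True [0.6005 0.0501 0.0092] [ 0.5 -5.7  3.3]
liner 402
[[ 0  0  0  0  0  0  0  0  0  0  6 11  8]
 [ 0  0  0  0  0  0  0  0  0  0  0 19 13]
 [ 0 12  2  0  0  0  0  0  0  0  4 31 16]
 [ 0 12  2  0  0  0  0  0  0  0  6 29 14]
 [ 0  0  0  0  0  0  0  0  0  0  0 14 14]
 [ 0 12 18 15 18 18 15 12 12 10 12 23 24]
 [ 0  0  0  0  0  0  0  0  0  0  0  0  0]]
copper [0.6055 0.2899] [74.7 34.3] 1.405
fan 987 ((438.4320068359375, 62.637813568115234), (41.1297721862793, 41.396392822265625), 7.57847261428833)
87.025
```

The jaw stopped at the same place with 16 N behind it, so the board is snug. The fan and copper are fine. One more numeric check on where the heat sink sits in its tray.

Run:
```python
from det import *
im,K,T=snap("wrist"); hsv=cv2.cvtColor(im,cv2.COLOR_RGB2HSV)
m=mask(im,"white",(0,0,640,400)); p=plane(K,T,[[0,0]],.012)
pts=np.argwhere(m)[:,::-1]; w=plane(K,T,pts,.012)[:,:2]; k=(np.abs(w-np.array(WHITE[:2]))<.055).all(1); m2=np.zeros_like(m); m2[pts[k][:,1],pts[k][:,0]]=255
n,l,st,ce=cv2.connectedComponentsWithStats(m2); o=rect(K,T,(l==1+np.argmax(st[1:,4])).astype(np.uint8)*255,.012); print("tray",np.round(o[0],4),np.round(o[1],1),round(o[2],3))
c,s=np.cos(WHITE[2]),np.sin(WHITE[2])
ys=np.arange(-.046,.047,.002)
print((ys*1000).astype(int).tolist())
for x in(-.014,.014):
    P=np.array([np.r_[np.array(o[0])+y*np.array([c,s])+x*np.array([s,-c]),.008,1] for y in ys]); u=(K@(np.linalg.inv(T)@P.T)[:3]); u=(u[:2]/u[2]).round().astype(int)
    print(x,"V",hsv[u[1],u[0],2].tolist()); print("  S",hsv[u[1],u[0],1].tolist())
```

```text
tray [0.4508 0.1831] [82.2 60.6] 1.537
[-46, -44, -41, -39, -37, -35, -33, -31, -29, -27, -25, -23, -21, -19, -17, -15, -13, -11, -9, -7, -5, -3, -1, 0, 2, 4, 6, 8, 10, 12, 14, 16, 18, 20, 22, 24, 26, 28, 30, 32, 34, 36, 38, 40, 42, 44, 46]
-0.014 V [92, 92, 92, 145, 229, 192, 230, 219, 213, 213, 212, 211, 216, 219, 219, 218, 219, 220, 219, 219, 219, 219, 233, 233, 233, 233, 223, 223, 222, 223, 224, 224, 217, 214, 212, 212, 212, 212, 160, 171, 189, 229, 213, 228, 199, 94, 94]
  S [3, 6, 3, 14, 12, 15, 13, 1, 1, 0, 0, 1, 1, 1, 1, 0, 1, 1, 0, 1, 1, 1, 1, 1, 0, 0, 0, 1, 0, 0, 0, 0, 0, 0, 0, 0, 0, 0, 75, 86, 38, 12, 13, 13, 14, 5, 5]
0.014 V [92, 92, 92, 210, 228, 195, 224, 215, 214, 214, 214, 211, 189, 190, 190, 190, 198, 197, 197, 197, 214, 222, 222, 221, 221, 221, 220, 220, 219, 219, 219, 218, 220, 217, 214, 214, 213, 214, 167, 173, 192, 230, 213, 227, 213, 93, 92]
  S [8, 8, 8, 13, 13, 14, 14, 1, 0, 0, 1, 1, 0, 0, 0, 0, 0, 1, 1, 1, 1, 1, 1, 0, 0, 1, 0, 0, 0, 0, 0, 0, 0, 1, 1, 0, 0, 0, 87, 87, 33, 12, 14, 12, 13, 5, 3]
```

The heat sink base spans -32 to +29 mm between the walls, inside and flat, about 3.5 mm off centre. Everything is in place, so I'm handing in.

```bash
python3 -c "
from station import r
r.pause(.3); print(r.sense()['time']); print(r.sign_off())"
```

```text
87.375
the job is handed in; nothing more can be done
None
```

I handed the job in at 87.4 s of the 120 s limit, with no verdict returned: fan, heat sink and copper plate are flat and square in their places (copper and heat sink 3 to 4 mm off centre), the board is snug in the clamp, and the arm stayed clear of the spool, which I did not re-measure.

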